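# Load the shaker row and hold the last flask down in its sprung ring

## Robot

A 7-joint arm with a two-finger parallel gripper is mounted at the origin on a cart in front of the work surface, level with it; the furniture and walls round the work are solid. World frame = base frame: x ahead of the robot, y to its left, z up, the work surface at z = 0. Lengths are in m, angles in rad, forces in N, time in s.
With the tool pointing down it reaches from about 0.4 to 0.9 m from the base axis. Payload 5.5 kg.
Tool frame: the origin (TCP) lies midway between the tips of the shut fingers; the grasp point (between the pads) lies 19 mm behind it (manip.pinch_z is the z of the grasp point in the tool frame, in m); z points along the fingers, y is the line along which they close (so a half turn about z gives the same grasp; the last joint's range is limited). The gripper opens to 85 mm and grips with 20 to 120 N. Pads are 22 mm wide; open, the fingers measure 114 mm over their backs; the gripper's body (76 mm by 85 mm) begins 54 mm behind the grasp point. The pads swing forward as they close: fully open they stand 13 mm farther back than shut.
Start: joints at [-0.845, 0.501, -0.427, 1.55, 0.221, 1.138, -0.21], TCP at [0.29, 0.582, 0.231] pointing down, gripper open.
Joint ranges: [-2.88, 2.88], [-0.31, 2.03], [-1.54, 1.56], [0.2, 2.42], [-1.41, 4.55], [0.19, 2.02], [-2.57, 2.57]. Speed limits (rad/s): [2.57, 2.57, 3.14, 3.14, 3.14, 3.14, 3.14].

## Interface

Orientations are given as a unit quaternion [w, x, y, z].
In Python, from bench import manip gives the robot as it stands. The module is installed in compiled form; this text tells all that it offers.
- The arm moves only by the tool carry_out, never from a script. Its argument "increments" is a list of rows, each a list of 7 numbers: the turn, a rotation vector about the world's x, y, z in rad, then the shift along the world's x, y, z in cm, then the gripper command: -1 is fully open, 1 is shut, values between are in proportion. In form: [[wx, wy, wz, x, y, z, hand], ...]. A call has 1 to 5 rows; each row shifts and turns the commanded pose from where the row before left it; what a row does not reach is not made up. A row lasts 1/8 s, in which the tool goes at most 62.5 mm and 10.7 degrees, less where a joint would pass 70% of its speed; a pose out of reach is approached as far as the arm can. A call with a gripper value outside its range is refused whole. The fingers move at their own pace and stop on an object; "squeeze" is the grip in N (left out, the last holds). Time passes only in rows, so rows that do not move let the fingers close. It gives the time, the measured TCP pose, the force, the opening and the grip force at its end, in the units of the state.
- manip.read_state(): the state, without advancing time (a new reading comes with each control period).
- manip.grab_frame(name): name is "side" or "top" or "wrist"; returns the picture (400x640x3 uint8, red, green, blue); there is no depth.
- manip.camera_model(name): a dict with "K" (3x3 intrinsics, pixels), "rvec" (rotation vector, rad) and "tvec" (3), from world to camera coordinates, as OpenCV has them. Camera axes: x right, y down, z forward; pixel columns grow to the right and rows downward; lengths in m; the calibration is good to about 2 mm. A picture is of the moment at which its call begins: read the wrist's pose just before it. camera_model takes no time and is no camera call; for the wrist camera it gives the pose at the moment of the call.
- manip.finish_job(): hands the job in; it is judged then, once.
The state is a dict: "clock": time; "joint_positions": joint angles; "joint_velocities": joint speeds; "tau": joint torques, N m; "ee_pos": TCP position; "tool_rot": TCP orientation; "contact_force": force on the tool from outside, world axes, zero at the start; "wrist_torque": the same for the moment, N m; "gripper_width": finger opening in m; "grasp_force": force on a finger pad.
Only numpy, scipy, OpenCV 4.12 (cv2) and the standard library are available. Lean on these libraries where they do the work, as an engineer would, in place of code of your own. Each camera call takes 0.05 s, during which the arm holds its last target. There are 200 camera calls.

## Task

Complete the row of flasks on the shaker: stand the green flask upright in the empty black ring and let go of it, then set the amber flask upright in the blue sprung ring and press it down against the springs until the ring is about level with the black ones. Finish while still holding the amber flask down like that, so that a colleague can fasten it; do not let it come up again. Leave the clear flask and the other glassware where they are.

Things in the scene. Friction and masses are not known exactly. Their poses are not given: they have to be found in the camera images.
- shaker: low white shaker, 150 (x) by 340 (y) by 32 mm, fixed; origin at the centre of its underside, y along the row. Three 96 mm square aluminium plates, 10 mm thick, stand on it in a row 105 mm apart, each with one flask seat; which seat is where varies
- seat_free_rim (a point): the empty rigid seat in the row: a fixed black rubber ring, 62 mm outside, hole 46 mm wide at the rim. This point is the centre of its upper rim, 56 mm above the worktop; a flask resting in it has its half-way point about 52 mm above this point
- seat_taken_rim (a point): the other rigid black seat ring, just like it, in which the clear flask already stands; centre of its upper rim
- cradle_base: the plate (96 mm square, with three dark guide cups 12 mm tall) that carries the sprung blue ring; fixed; origin at the centre of its underside
- cradle_rim (a point): the sprung ring cradle: a blue ring, 62 mm outside, hole 46 mm wide at the rim, on three coil springs. This point is the centre of its upper rim and moves with the ring: 78 mm above the worktop when up, 56 mm when fully down; a flask resting in it has its half-way point about 52 mm above this point
- cradle (a joint): how far the blue ring is pressed down: 0 m up, 0.022 m at the stop (level with the black rings). The spring needs about 2.5 N to start (a flask's own weight does not sink it) and about 8 N at the stop, and lifts the ring again when let go
- green_flask: the green flask (its lowest point is the origin)
- green_flask_mid (a point): green glass, green stopper: stoppered round flask 126 mm tall, about 0.12 kg, bottom-heavy. Above its lowest point: ball of 60 mm diameter (centre at 30 mm), neck 18 mm thick from 62 to 107 mm, lip and stopper 20 mm wide on top. This point: on its axis half-way up, at 63 mm; z runs up the neck. Starts in one of two fixed cork rings (72 mm wide, 22 mm tall) left and right of the shaker
- amber_flask: the amber flask (its lowest point is the origin)
- amber_flask_mid (a point): amber glass, red stopper: stoppered round flask 126 mm tall, about 0.12 kg, bottom-heavy. Above its lowest point: ball of 60 mm diameter (centre at 30 mm), neck 18 mm thick from 62 to 107 mm, lip and stopper 20 mm wide on top. This point: on its axis half-way up, at 63 mm; z runs up the neck. Starts in the other cork ring
- clear_flask_mid (a point): clear glass, white stopper, already standing in one rigid seat; stays there: stoppered round flask 126 mm tall, about 0.12 kg, bottom-heavy. Above its lowest point: ball of 60 mm diameter (centre at 30 mm), neck 18 mm thick from 62 to 107 mm, lip and stopper 20 mm wide on top. This point: on its axis half-way up, at 63 mm; z runs up the neck. 
- beaker_mid (a point): bystander: glass beaker, 70 mm wide, 100 mm tall; its centre
- mortar_mid (a point): bystander: porcelain mortar, 91 mm wide, 45 mm tall; its centre
- weigh_bottle_mid (a point): bystander: small glass weighing bottle with a lid, 37 mm wide, 47 mm tall; its centre
- petri_mid (a point): bystander: glass dish, 95 mm wide, 16 mm tall; its centre
Things that resemble listed ones, but are neither listed nor needed, are in the scene too. Of the things that look like the green_flask, the middle-sized one is meant. Of the things shaped like the amber_flask, the amber one is meant.

How it is judged:
On the way, in this order (a step that is already met when the one before it is completed fails the run):
1. the green flask stands upright in the empty black ring, let go (horizontal distance between green_flask_mid and seat_free_rim below 0.012 m and z of green_flask_mid in the frame of seat_free_rim between 0.044 and 0.06 m and angle between green_flask_mid's own z axis and vertical below 0.25 rad and contact force between each of the arm, the fingers and green_flask below 0.05 N and linear speed of green_flask below 0.02 m/s), for 0.2 s.
2. the amber flask sits upright in the blue ring, which it holds pressed down by at least 15 of its 22 mm (value of joint cradle above 0.015 m and horizontal distance between amber_flask_mid and cradle_rim below 0.012 m and z of amber_flask_mid in the frame of cradle_rim between 0.044 and 0.06 m and angle between amber_flask_mid's own z axis and vertical below 0.25 rad and contact force between amber_flask and cradle_base above 3 N and contact force between any of the fingers, the arm and amber_flask above 1 N), for 0.2 s.
At the end, for the whole second after the job is handed in: Amber flask still held, upright (0.25 rad) and within 12 mm of the blue ring's axis, ring down at least 15 of 22 mm, over 3 N on it; green flask let go, at rest, upright (0.25 rad), within 12 mm in the once empty black ring; clear flask in its ring within 15 mm, 0.3 rad (all of step 1 and all of step 2 and horizontal distance between clear_flask_mid and seat_taken_rim below 0.015 m and angle between clear_flask_mid's own z axis and vertical below 0.3 rad); the arm keeps its last pose, push and grip.
It fails at once if another piece of glassware is moved more than 30 mm, or the clear flask more than 25 mm (distance of any of beaker_mid, mortar_mid, weigh_bottle_mid, petri_mid from where it was at the start of the episode above 0.03 m or distance of clear_flask_mid from where it was at the start of the episode above 0.025 m).
It also fails if it takes over 64 s, if anything falls off the work surface, if the arm or the gripper's body presses on something with over 40 N, if the wrist force passes 120 N, or if a joint passes its speed limit or range.

## Working session

There is one attempt and no reset: what is moved stays moved. The work goes in short steps, Python scripts to look and compute and a tool call to move; the robot and the scene stay as the last step left them, time stands still between calls to the robot, and variables do not carry over. Pictures are saved under pics/ and viewed, at most 10 in all, crops included, and the job is handed in when it is done.

Besides the shell and the picture viewer there is one more tool, called after ">>>" as name(argument=value, ...) on one line, values as JSON. carry_out: Moves the arm, as the interface text tells. Its arguments: {"type":"object","properties":{"increments":{"type":"array"},"squeeze":{"type":"number"}},"required":["increments"]}

```bash
mkdir -p pics; cat > h.py <<'E'
import numpy as np, cv2
from bench import manip
def cam(n):
    c=manip.camera_model(n); R=cv2.Rodrigues(np.array(c["rvec"],float))[0]; return np.array(c["K"],float),R,np.array(c["tvec"],float).ravel()
def ray(n,u,v):
    K,R,t=cam(n); d=R.T@np.linalg.inv(K)@np.array([u,v,1.]); return -R.T@t,d/np.linalg.norm(d)
def onz(n,u,v,z):
    o,d=ray(n,u,v); return o+d*(z-o[2])/d[2]
def tri(a,b):
    (o,d),(p,e)=ray(*a),ray(*b); s=np.linalg.lstsq(np.c_[d,-e],p-o,rcond=None)[0]
    x,y=o+d*s[0],p+e*s[1]; return (x+y)/2,np.linalg.norm(x-y)
def proj(n,P):
    K,R,t=cam(n); return cv2.projectPoints(np.atleast_2d(np.array(P,float)),cv2.Rodrigues(R)[0],t,K,None)[0].reshape(-1,2)
def snap(n,f,crop=None,s=1):
    im=manip.grab_frame(n)
    if crop: im=im[crop[1]:crop[3],crop[0]:crop[2]]
    cv2.imwrite(f,cv2.resize(im,None,fx=s,fy=s,interpolation=cv2.INTER_CUBIC)[:,:,::-1])
E
python3 -c "
from h import *
snap('side','pics/s0.png');snap('top','pics/t0.png')
for n in('side','top'): K,R,t=cam(n);print(n,-R.T@t,R[2],K[0,0])
s=manip.read_state();print(s['ee_pos'],s['tool_rot'],manip.pinch_z,s['clock'])"
```

```text
side [ 0.62455855 -1.54673997  0.71162572] [-0.05811054  0.92833035 -0.36718649] 457.29718043542374
top [0.22639338 0.02907377 1.85654746] [ 0.17277606  0.00489783 -0.98494896] 439.23261683391183
[0.28994199 0.58104942 0.23036079] [-2.44250439e-04  2.29325295e-01  9.73349442e-01 -8.43954266e-04] -0.0187 0.1
```

View pics/s0.png

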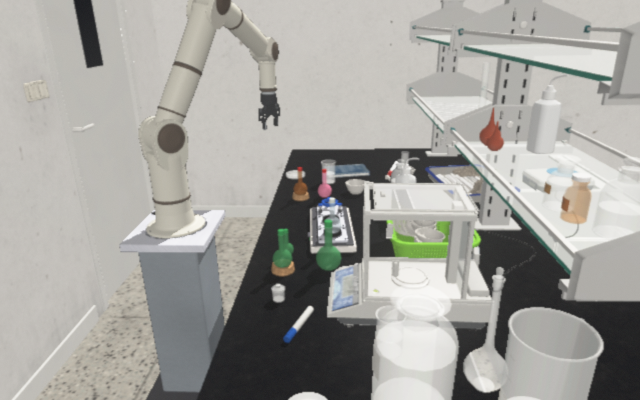

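View pics/t0.png

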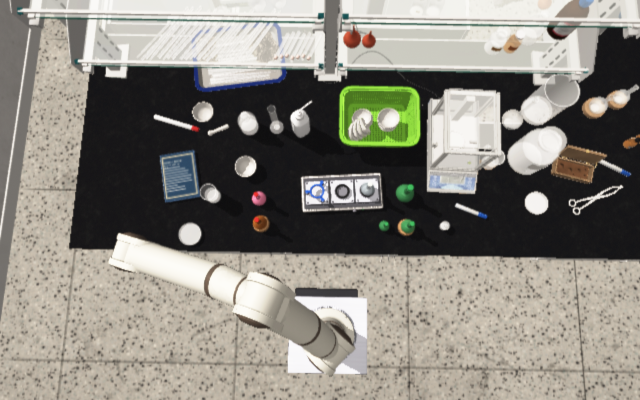

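The picture shows green candidates in the top view at (384,226) small, (406,227) middle-sized in cork, and (404,192) large. I choose (406,227). Amber shapes are (261,223) in cork and a pink one at (259,198); I choose (261,223). The seats are blue (317,190), empty black (343,191) and clear flask (367,190). Next is a close crop.

```bash
python3 -c "
from h import *
snap('top','pics/t1.png',(240,165,440,245),4);snap('side','pics/s1.png',(260,160,360,285),4.8)"
```

```text
(no output)
```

View pics/t1.png

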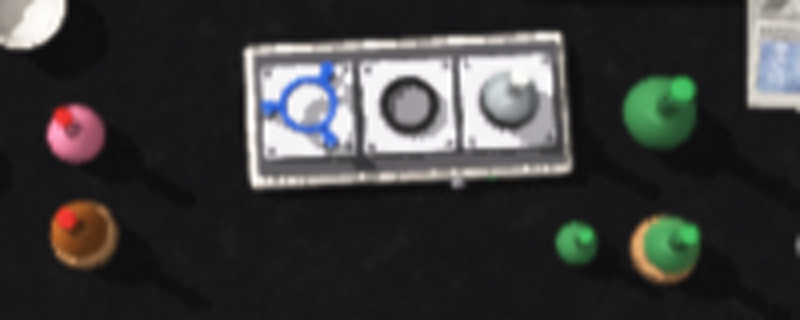

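View pics/s1.png

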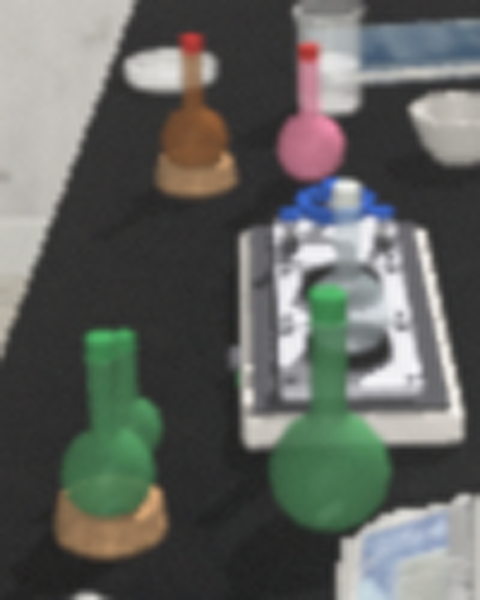

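```bash
python3 -c "
from h import *
T=lambda u,v:('top',240+(u+.5)/4-.5,165+(v+.5)/4-.5)
S=lambda u,v:('side',260+(u+.5)/4.8-.5,160+(v+.5)/4.8-.5)
print('green stop',tri(T(686,235),S(101,342)),'ball',tri(T(672,245),S(108,470)))
print('green small stop',tri(T(588,235),S(124,340)))
print('amber stop',tri(T(66,218),S(192,41)),'ball',tri(T(82,233),S(195,137)))
print('clear stop',tri(T(519,76),S(346,190)))
print('cork g',onz(*T(665,249),.018),'cork a',onz(*T(84,235),.018))
print('black',onz(*T(409,105),.056),'blue',onz(*T(308,104),.078))
print('shaker corners',[onz(*T(*p),.032).round(3) for p in((247,47),(560,33),(572,172),(253,187))])
print('big',tri(T(682,90),S(328,298)))
print('pink',tri(T(64,117),S(309,50)))
"
```

```text
green stop (array([ 0.44457291, -0.32164691,  0.13031799]), np.float64(0.004504866595001418)) ball (array([ 0.44506083, -0.3248176 ,  0.04226199]), np.float64(0.004863788296839376))
green small stop (array([ 0.44743233, -0.23104757,  0.08898599]), np.float64(0.003443777682910183))
amber stop (array([0.4501193 , 0.2914055 , 0.13213572]), np.float64(0.004290245285654342)) ball (array([0.4482027 , 0.28794007, 0.04326067]), np.float64(0.008415491357470932))
clear stop (array([ 0.59409886, -0.15328366,  0.16569402]), np.float64(0.00350316045666057))
cork g [ 0.44118925 -0.32254986  0.018     ] cork a [0.44496074 0.288661   0.018     ]
black [ 0.58304595 -0.05040145  0.056     ] blue [0.57787351 0.05475638 0.078     ]
shaker corners [array([0.648, 0.122, 0.032]), array([ 0.669, -0.212,  0.032]), array([ 0.519, -0.223,  0.032]), array([0.497, 0.111, 0.032])]
big (array([ 0.58528386, -0.31486279,  0.15752246]), np.float64(0.004814954013086553))
pink (array([0.55320468, 0.29942566, 0.12101819]), np.float64(0.003060274593856431))
```

>>> carry_out(increments=[[0,0,-0.18,3.2,-4.5,1.4,-1],[0,0,-0.18,3.2,-4.5,1.4,-1],[0,0,-0.18,3.2,-4.5,1.4,-1],[0,0,-0.18,3.2,-4.5,1.4,-1],[0,0,-0.18,3.2,-4.5,1.4,-1]])

```text
clock: 0.82
ee_pos: [0.4509, 0.355, 0.3018]
tool_rot: [-0.0, 0.632, 0.775, 0.0]
contact_force: [0.7, 0.4, 0.8]
gripper_width: 0.0856
grasp_force: 0.0
```

>>> carry_out(increments=[[0,0,-0.145,2,-5.5,0,-1],[0,0,0,2,-5.5,0,-1],[0,0,0,2,-5.5,0,-1],[0,0,0,2,-5.5,0,-1],[0,0,0,2,-5.5,0,-1]])

```text
clock: 1.45
ee_pos: [0.5505, 0.0799, 0.3014]
tool_rot: [0.0, 0.684, 0.729, 0.0]
contact_force: [0.4, 0.6, 0.1]
gripper_width: 0.0854
grasp_force: 0.0
```

>>> carry_out(increments=[[0,0,0,-0.8,-5.2,0,-1],[0,0,0,-0.8,-5.2,0,-1],[0,0,0,-0.8,-5.2,0,-1],[0,0,0,-0.8,-5.2,0,-1],[0,0,0,-0.8,-5.2,0,-1]])

```text
clock: 2.08
ee_pos: [0.5097, -0.1798, 0.3014]
tool_rot: [0.0, 0.684, 0.729, 0.0]
contact_force: [0.7, -0.1, 0.1]
gripper_width: 0.0851
grasp_force: 0.0
```

>>> carry_out(increments=[[0,0,0,-1.7,-3.6,-1,-1],[0,0,0,-1.7,-3.6,-1.5,-1],[0,0,0,-1.7,-3.6,-2.5,-1],[0,0,0,-1.6,-3.4,-3,-1],[0,0,0,0,0,0,-1]])

```text
clock: 2.7
ee_pos: [0.4393, -0.3226, 0.2188]
tool_rot: [-0.002, 0.687, 0.727, -0.001]
contact_force: [0.5, 0.4, -0.0]
gripper_width: 0.0854
grasp_force: 0.0
```

```bash
python3 -c "
from h import *
s=manip.read_state();print(s['ee_pos'])
snap('wrist','pics/w1.png')
print([proj('wrist',[x,y,z]).round(0).tolist() for x,y,z in((.443,-.322,.138),(.443,-.322,.018))],cam('wrist'))"
```

```text
[ 0.43927191 -0.32262225  0.21884155]
[[[322.0, 212.0]], [[322.0, 174.0]]] (array([[324.46225865,   0.        , 319.45116623],
       [  0.        , 324.46225865, 202.13735626],
       [  0.        ,   0.        ,   1.        ]]), array([[ 0.99813423,  0.0610048 , -0.00254322],
       [ 0.05870933, -0.94746917,  0.31441276],
       [ 0.01677106, -0.31397545, -0.94928297]]), array([-0.42009273, -0.36750896,  0.26179805]))
```

View pics/w1.png

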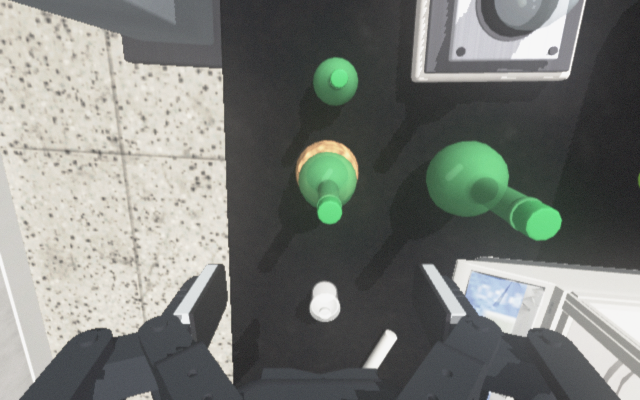

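The wrist view shows the middle green flask: stopper (329,211), ball (327,179), cork ring around (327,172), with the fingers clear of it.

```bash
python3 -c "
from h import *
print(onz('wrist',329,211,.137),onz('wrist',327,179,.042), onz('wrist',327,160,.02))"
```

```text
[ 0.4479654  -0.32158991  0.137     ] [ 0.44832253 -0.32130564  0.042     ] [ 0.44770725 -0.3060248   0.02      ]
```

>>> carry_out(increments=[[0,0,0,0.9,0.1,-2,-1],[0,0,0,0,0,-4,-1],[0,0,0,0,0,-4,-1],[0,0,0,0,0,-3,-1],[0,0,0,0,0,-0.6,-1]])

```text
clock: 3.38
ee_pos: [0.4521, -0.3166, 0.0828]
tool_rot: [-0.002, 0.683, 0.73, -0.0]
contact_force: [-0.7, -0.1, -0.4]
gripper_width: 0.0853
grasp_force: 0.0
```

>>> carry_out(increments=[[0,0,0,0,0,0,1],[0,0,0,0,0,0,1],[0,0,0,0,0,0,1],[0,0,0,0,0,0,1],[0,0,0,0,0,0,1]], squeeze=40)

```text
clock: 4.0
ee_pos: [0.4492, -0.3201, 0.0858]
tool_rot: [-0.002, 0.685, 0.728, -0.001]
contact_force: [-6.7, -0.4, 7.9]
gripper_width: 0.0169
grasp_force: 38.8
```

>>> carry_out(increments=[[0,0,0,0,0,1,1],[0,0,0,0,0,2,1],[0,0,0,0,0,3,1],[0,0,0,0,0,4,1],[0,0,0,0,0,2,1]])

```text
clock: 4.62
ee_pos: [0.4537, -0.3199, 0.2084]
tool_rot: [0.002, 0.684, 0.729, 0.001]
contact_force: [0.0, -0.4, -1.1]
gripper_width: 0.0168
grasp_force: 38.9
```

>>> carry_out(increments=[[0,0,0,0.4,5,0,1],[0,0,0,0.4,6,0,1],[0,0,0,0.4,6,0,1],[0,0,0,0.4,6,0,1],[0,0,0,0.4,4,0,1]])

```text
clock: 5.25
ee_pos: [0.4726, -0.0458, 0.2062]
tool_rot: [0.0, 0.683, 0.73, 0.001]
contact_force: [0.5, -0.3, -1.6]
gripper_width: 0.017
grasp_force: 39.6
```

>>> carry_out(increments=[[0,0,0,3,0,0,1],[0,0,0,4,0,0,1],[0,0,0,3,0,0,1],[0,0,0,1.5,0,0,1],[0,0,0,0,0,0,1]])

```text
clock: 5.88
ee_pos: [0.5874, -0.0492, 0.2053]
tool_rot: [-0.0, 0.684, 0.729, 0.0]
contact_force: [-0.8, 0.4, -1.1]
gripper_width: 0.0169
grasp_force: 39.7
```

```bash
python3 -c "
from h import *
s=manip.read_state();print(s['ee_pos'],s['contact_force'])
a=manip.grab_frame('wrist');b=manip.grab_frame('side')[130:290,250:410]
b=cv2.resize(b,(400,400),interpolation=cv2.INTER_CUBIC)
cv2.imwrite('pics/w2.png',np.hstack([cv2.resize(a[:, 120:520],(400,400)),b])[:,:,::-1])
p=s['ee_pos']; print(proj('wrist',[.583,-.0505,.056]),proj('side',[p,[p[0],p[1],p[2]-.07],[p[0],p[1],p[2]+.055],[.583,-.0505,.056]]))"
```

```text
[ 0.58740087 -0.04916761  0.2052878 ] [-0.84449717  0.35441215 -1.06628327]
[[316.82625885 186.69976887]] [[329.72819631 177.61965998]
 [329.88389714 196.54874527]
 [329.60225623 162.30869204]
 [328.81281839 217.41582826]]
```

View pics/w2.png

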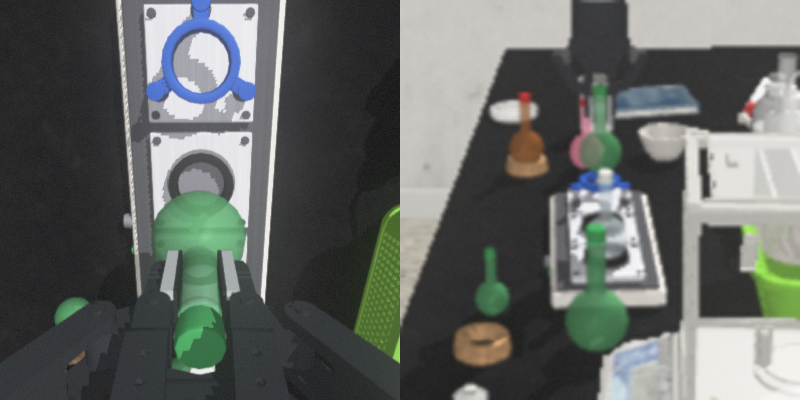

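Green flask hangs upright between the fingers (ball at (320,230) in full-frame wrist pixels), the black ring is centred near (317,187), and the blue ring at (321,61). Clear flask is undisturbed.

```bash
python3 -c "
from h import *
p=manip.read_state()['ee_pos'];print(p)
print('ball expected',proj('wrist',[p[0],p[1],p[2]-.041]),onz('wrist',320.5,222,p[2]-.041))
print('blue',onz('wrist',321,61,.078),'black',onz('wrist',317.3,186,.056),'stop',onz('wrist',320,345,p[2]+.055))"
```

```text
[ 0.58596775 -0.0494302   0.20514421]
ball expected [[320.16624103 232.76023936]] [ 0.58570918 -0.0422973   0.16414421]
blue [0.57986965 0.05558301 0.078     ] black [ 0.58339942 -0.04979561  0.056     ] stop [ 0.58573805 -0.04794302  0.26014421]
```

>>> carry_out(increments=[[0,0,0,-0.3,0,-2,1],[0,0,0,0,0,-2.5,1],[0,0,0,0,0,-2,1],[0,0,0,0,0,-1,1],[0,0,0,0,0,0,1]])

```text
clock: 6.6
ee_pos: [0.5832, -0.0494, 0.13]
tool_rot: [-0.001, 0.685, 0.729, -0.0]
contact_force: [-0.6, 0.5, -1.1]
gripper_width: 0.0169
grasp_force: 39.8
```

>>> carry_out(increments=[[0,0,0,0,0,-0.3,1],[0,0,0,0,0,-0.3,1],[0,0,0,0,0,-0.3,1],[0,0,0,0,0,0,1]])

```text
clock: 7.1
ee_pos: [0.5865, -0.0485, 0.1231]
tool_rot: [0.001, 0.684, 0.729, 0.002]
contact_force: [1.9, 1.8, 3.8]
gripper_width: 0.0169
grasp_force: 40.2
```

>>> carry_out(increments=[[0,0,0,0.2,0.1,-0.2,1],[0,0,0,0,0,-0.2,1],[0,0,0,0,0,0,1]])

```text
clock: 7.48
ee_pos: [0.5889, -0.0468, 0.1205]
tool_rot: [0.001, 0.684, 0.729, 0.002]
contact_force: [-1.2, 4.7, 15.1]
gripper_width: 0.0171
grasp_force: 41.7
```

>>> carry_out(increments=[[0,0,0,0,0,0.2,1],[0,0,0,0,0,0,-0.3],[0,0,0,0,0,0,-0.3],[0,0,0,0,0,0,-0.3],[0,0,0,0,0,0,-0.3]])

```text
clock: 8.1
ee_pos: [0.5859, -0.0486, 0.119]
tool_rot: [-0.0, 0.685, 0.729, -0.0]
contact_force: [-0.7, -0.2, -0.1]
gripper_width: 0.0555
grasp_force: 0.0
```

>>> carry_out(increments=[[0,0,0,0,0,0,-1],[0,0,0,0,0,1.5,-1],[0,0,0,0,0,3,-1],[0,0,0,0,0,6,-1],[0,0,0,0,0,5,-1]])

```text
clock: 8.72
ee_pos: [0.5865, -0.0485, 0.2777]
tool_rot: [0.001, 0.685, 0.729, 0.001]
contact_force: [-0.0, -0.2, 0.1]
gripper_width: 0.0853
grasp_force: 0.0
```

```bash
python3 -c "
from h import *
s=manip.read_state();print(s['ee_pos'],s['contact_force'])
a=manip.grab_frame('wrist');b=manip.grab_frame('top')[165:245,240:440]
b=cv2.resize(b,(800,320),interpolation=cv2.INTER_CUBIC);c=np.zeros((250,800,3),np.uint8);c[:,:400]=cv2.resize(a,(400,250))
cv2.imwrite('pics/w3.png',np.vstack([c,b])[:,:,::-1])
print(proj('wrist',[[.585,-.049,.171],[.585,-.049,.075]])*.625,(proj('top',[.585,-.049,.171])-[240,165])*4)"
```

```text
[ 0.58652955 -0.04847449  0.27769635] [-0.00576545 -0.19041997  0.08241991]
[[194.85886021 123.6015662 ]
 [195.35966928 107.06737835]] [[411.4988184   78.80296211]]
```

View pics/w3.png

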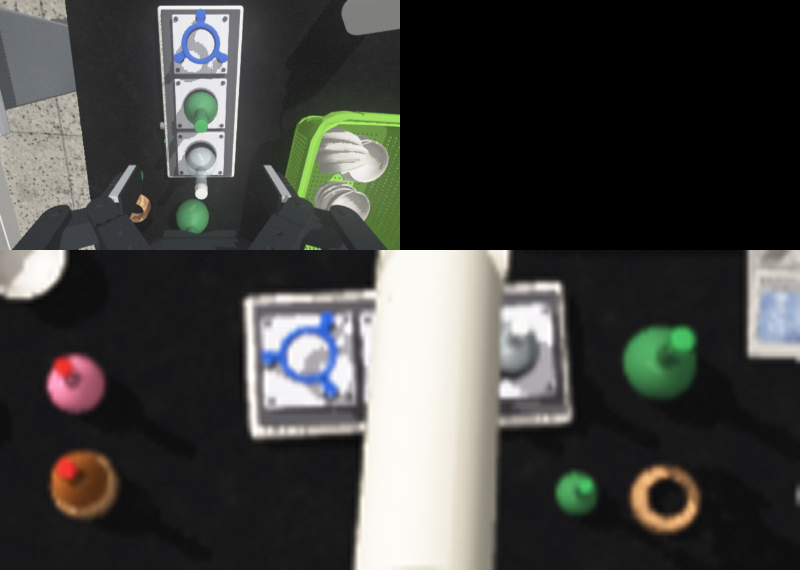

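>>> carry_out(increments=[[0,0,0,-2.7,5.5,0,-0.3],[0,0,0,-2.7,5.6,0,-0.3],[0,0,0,-2.7,5.6,-1,-0.3],[0,0,0,-2.7,5.6,-1,-0.3],[0,0,0,-1.5,5.6,-1,-0.3]])

```text
clock: 9.45
ee_pos: [0.4622, 0.2313, 0.245]
tool_rot: [0.0, 0.684, 0.729, 0.0]
contact_force: [1.3, 1.4, 0.3]
gripper_width: 0.0556
grasp_force: 0.0
```

>>> carry_out(increments=[[0,0,0,-1.4,4,-1,-0.3],[0,0,0,0,1.9,-1,-0.3],[0,0,0,0,0,0,-0.3],[0,0,0,0,0,0,-0.3]])

```text
clock: 9.95
ee_pos: [0.4508, 0.2867, 0.2246]
tool_rot: [0.001, 0.686, 0.728, -0.0]
contact_force: [-0.3, -0.0, -0.6]
gripper_width: 0.0555
grasp_force: 0.0
```

```bash
python3 -c "
from h import *
s=manip.read_state();print(s['ee_pos'],s['contact_force'])
snap('wrist','pics/w4.png')
print(proj('wrist',[[.449,.290,.138],[.449,.290,.042]]))"
```

```text
[0.45077297 0.28667058 0.22458278] [-0.25769755 -0.0043444  -0.59801514]
[[317.69767639 203.56864145]
 [318.11969686 173.60528969]]
```

View pics/w4.png

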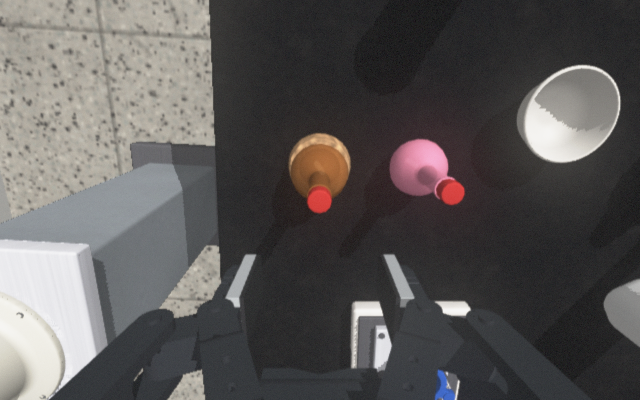

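Amber flask: stopper (319,200), ball (320,171), within 2–3 mm of my estimate; pink flask (419,167) is clear of the fingers.

>>> carry_out(increments=[[0,0,0,0,0.4,-2,-0.3],[0,0,0,0,0,-4,-0.3],[0,0,0,0,0,-4,-0.3],[0,0,0,0,0,-3,-0.3],[0,0,0,0,0,-1,-0.3]])

```text
clock: 10.62
ee_pos: [0.4496, 0.2904, 0.0831]
tool_rot: [0.0, 0.685, 0.728, -0.001]
contact_force: [-0.1, -0.8, 0.8]
gripper_width: 0.0556
grasp_force: 0.0
```

>>> carry_out(increments=[[0,0,0,0,0,0,1],[0,0,0,0,0,0,1],[0,0,0,0,0,0,1],[0,0,0,0,0,0,1],[0,0,0,0,0,0,1]], squeeze=70)

```text
clock: 11.25
ee_pos: [0.4504, 0.2933, 0.0859]
tool_rot: [0.0, 0.684, 0.729, 0.001]
contact_force: [-0.8, -2.3, 6.9]
gripper_width: 0.0163
grasp_force: 75.3
```

>>> carry_out(increments=[[0,0,0,0,0,1,1],[0,0,0,0,0,2,1],[0,0,0,0,0,4,1],[0,0,0,0,0,5,1],[0,0,0,0,0,4,1]])

```text
clock: 11.88
ee_pos: [0.4497, 0.2931, 0.2471]
tool_rot: [0.0, 0.684, 0.729, 0.001]
contact_force: [1.2, -0.4, -1.3]
gripper_width: 0.0162
grasp_force: 75.6
```

>>> carry_out(increments=[[0,0,0,1,-4.5,0,1],[0,0,0,2.5,-5,0,1],[0,0,0,3.5,-5,0,1],[0,0,0,3,-5,0,1],[0,0,0,3,-4,0,1]])

```text
clock: 12.5
ee_pos: [0.5803, 0.0553, 0.2452]
tool_rot: [0.0, 0.685, 0.729, 0.0]
contact_force: [0.1, 1.8, -0.9]
gripper_width: 0.0163
grasp_force: 75.8
```

>>> carry_out(increments=[[0,0,0,0,0,-1,1],[0,0,0,0,0,0,1],[0,0,0,0,0,0,1],[0,0,0,0,0,0,1]])

```text
clock: 13.0
ee_pos: [0.5793, 0.0593, 0.2349]
tool_rot: [-0.0, 0.684, 0.73, 0.0]
contact_force: [-0.2, 0.8, -1.2]
gripper_width: 0.0164
grasp_force: 75.8
```

```bash
python3 -c "
from h import *
s=manip.read_state();print(s['ee_pos'],s['contact_force']);p=s['ee_pos']
a=manip.grab_frame('wrist');b=manip.grab_frame('side')[130:290,250:410]
b=cv2.resize(b,(400,400),interpolation=cv2.INTER_CUBIC)
cv2.imwrite('pics/w5.png',np.hstack([a[:, 120:520],b])[:,:,::-1])
q=lambda P:proj('wrist',P)-[120,0]
print(q([.580,.056,.078]),q([p[0],p[1],p[2]-.043]),(proj('side',[[.586,-.049,.171],[.586,-.049,.075]])-[250,130])*2.5)"
```

```text
[0.57927945 0.05928939 0.23492633] [-0.21894032  0.77757722 -1.15741634]
[[200.15427104 186.47383757]] [[199.83480207 230.72002538]] [[198.50851747 142.38003817]
 [199.05260353 205.88128942]]
```

View pics/w5.png

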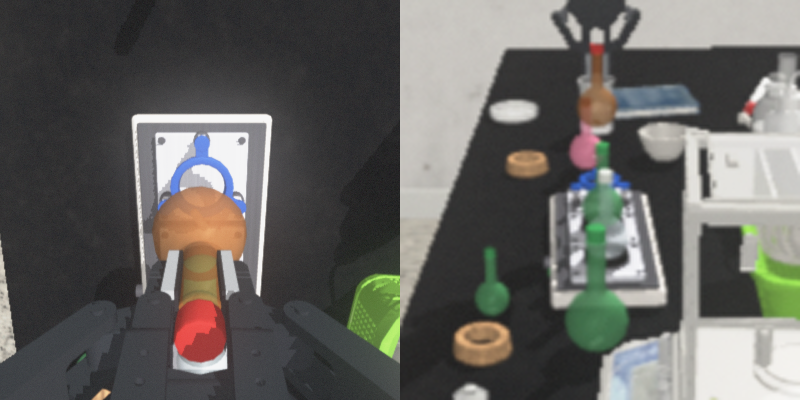

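Blue ring is centred under the amber flask at about (201,186) in the crop, with the flask upright; the green flask stands upright in the middle seat.

>>> carry_out(increments=[[0,0,0,0.1,-0.3,-2,1],[0,0,0,0,0,-3,1],[0,0,0,0,0,-2.5,1],[0,0,0,0,0,-1,1],[0,0,0,0,0,0,1]])

```text
clock: 13.72
ee_pos: [0.5803, 0.055, 0.1492]
tool_rot: [-0.0, 0.684, 0.729, -0.0]
contact_force: [-0.1, 0.8, -1.3]
gripper_width: 0.0164
grasp_force: 75.9
```

>>> carry_out(increments=[[0,0,0,0,0,-0.3,1],[0,0,0,0,0,-0.3,1],[0,0,0,0,0,-0.3,1],[0,0,0,0,0,-0.3,1],[0,0,0,0,0,0,1]])

```text
clock: 14.35
ee_pos: [0.5813, 0.0551, 0.1379]
tool_rot: [0.0, 0.684, 0.729, 0.001]
contact_force: [1.3, 1.0, 3.0]
gripper_width: 0.0165
grasp_force: 76.1
```

>>> carry_out(increments=[[0,0,0,0.1,0.1,-0.4,1],[0,0,0,0,0,-0.4,1],[0,0,0,0,0,-0.4,1],[0,0,0,0,0,-0.3,1],[0,0,0,0,0,0,1]])

```text
clock: 14.98
ee_pos: [0.5819, 0.0563, 0.1225]
tool_rot: [0.0, 0.684, 0.729, 0.0]
contact_force: [0.1, 2.7, 6.3]
gripper_width: 0.0166
grasp_force: 76.4
```

>>> carry_out(increments=[[0,0,0,0,0,-0.3,1],[0,0,0,0,0,-0.2,1],[0,0,0,0,0,0,1],[0,0,0,0,0,0,1]])

```text
clock: 15.48
ee_pos: [0.5824, 0.0567, 0.12]
tool_rot: [0.0, 0.684, 0.729, 0.001]
contact_force: [-6.2, 1.3, 21.6]
gripper_width: 0.0163
grasp_force: 78.5
```

>>> carry_out(increments=[[0,0,0,-0.1,0,0,1],[0,0,0,0,0,0,1],[0,0,0,0,0,0,1]])

```text
clock: 15.85
ee_pos: [0.5821, 0.0567, 0.1201]
tool_rot: [0.001, 0.684, 0.729, 0.002]
contact_force: [-3.9, 1.8, 19.9]
gripper_width: 0.0161
grasp_force: 77.6
```

```bash
python3 -c "
from h import *
s=manip.read_state();print(s['ee_pos'],s['contact_force'])
a=manip.grab_frame('wrist');b=manip.grab_frame('side')[170:250,290:370]
b=cv2.resize(b,(400,400),interpolation=cv2.INTER_CUBIC)
cv2.imwrite('pics/w6.png',np.hstack([a[:, 120:520],b])[:,:,::-1])"
```

```text
[0.58212165 0.05674902 0.12006716] [-3.89837982  1.82205852 19.94026493]
```

View pics/w6.png

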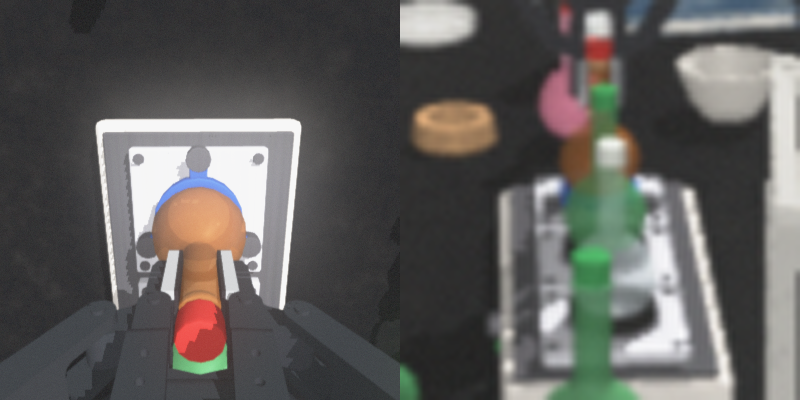

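The wrist view shows the amber ball seated in the blue ring, about (200,230), with the ring down in its guide cups. The side view shows the green and clear flasks upright. Handing in.

```bash
python3 -c "
from bench import manip
print(manip.finish_job())"
```

```text
the job is handed in; nothing more can be done
None
```

I stood the green flask in the empty black ring and let go of it. The arm is still holding the amber flask in the blue ring, pressed to the stop with about 20 N. I handed the job in at about 16 s on the robot's clock; the hand-in returned no verdict.

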